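Hang the mug on the hook scale and hold its tare key half-pressed

TASK

Hang the cream mug by its handle on the hook of the white kitchen scale and let go of it. Then press the spring-loaded tare key on top of the scale's column about half-way down with the fingertips and keep it there, never pushing it to the bottom: the job finishes while you are still holding the key half-pressed, with the mug hanging free. Leave the egg timer, tea tin and tumbler where they are.

Things in the scene. Friction and masses are not known exactly. Their poses are not given: they have to be found in the camera images.
- mug: Cream mug, loose, 0.25 to 0.38 kg, standing upright, z up. Origin on its underside; the round body's axis is at x=0, y=+19 mm. 84 mm across at the rim, 106 mm high, hollow, open at the top. The handle is a loop in the plane x=0 on the -y side, out to y=-61 mm; its bar is 12 mm wide in x. Hung on the hook and let go, it swings down to about 57 degrees of tilt
- mug_rim (a point): Middle of the mug's rim wall across from the handle, at the very top (mug frame x=0, y=+57, z=106 mm). The wall is about 5 mm thick (y); it can be pinched here from above with one finger inside the mug
- mug_loop (a point): Centre of the open loop of the mug's handle (mug frame x=0, y=-36, z=60 mm). The opening is about 28 mm in y and 45 mm in z; the underside of its upper bar is 29 mm above this point
- scale: White hook scale, fixed to the worktop, turned up to 0.3 rad, z up. Origin at the centre of the underside of its base plate (170 x 130 x 18 mm). The hook points along its -x, roughly toward the robot. A column 44 x 50 mm, 205 mm high, stands on the base with its axis at x=+45 mm, front face at x=+23 mm with a small dark display
- hook: The scale's steel hook, a level round bar 8 mm thick whose axis is 180 mm above the worktop, running from the column's front face (scale x=+23 mm) to scale x=-58 mm; its last 15 mm bend up 12 mm. This body's frame is the scale's frame (its origin is at the scale's origin)
- hook_seat (a point): Point on the axis of the hook's level bar, 55 mm in front of the column (scale frame x=-32, y=0, z=180 mm), where the mug's handle belongs
- tare_key: The tare key, a round white plastic cap 34 mm across on a steel stem, on top of the column: it moves straight down 20 mm against a spring and comes back when let go. Spring force 2 N at the start of travel, 5.6 N half-way, 9 N at the bottom. This origin lies 35 mm below the cap's top, on its axis, and moves with the key
- key_top (a point): Centre of the flat top of the tare key's cap; 240 mm above the worktop when the key is up; it moves down with the key
- egg_timer: Round kitchen timer, red over white, 61 mm across, 56 mm high; bystander. Origin at its underside
- tea_tin: Dark green hinged tin box, 72 x 117 x 54 mm; bystander. Origin at its underside
- tumbler: Clear drinking glass, 81 mm across, 91 mm high; bystander. Origin at its underside

How it is judged:
By the outcome, as a careful person would: the job done as asked, in the order asked, and still so for the second after the job is handed in, while the arm keeps its last pose, push and grip.
It also fails if it takes over 61 s, if anything falls off the work surface, if the arm or the gripper's body presses on something with over 40 N, if the wrist force passes 120 N, or if a joint passes its speed limit or range.

ROBOT

A 6-joint arm with a two-finger parallel gripper is mounted at the origin on a cart in front of the work surface, level with it; the furniture and walls round the work are solid. World frame = base frame: x ahead of the robot, y to its left, z up, the work surface at z = 0. Lengths are in m, angles in rad, forces in N, time in s.
With the tool pointing down it reaches from about 0.325 to 0.75 m from the base axis. Payload 7.6 kg.
Tool frame: the origin (TCP) lies on the centre line of the jaws, within the pads' length; the fingertips stand ahead of it and the grasp point (between the pads) lies 3 mm ahead of it (r.tcp_to_tips is the z of the fingertips in the tool frame, in m); z points along the fingers, y is the line along which they close (so a half turn about z gives the same grasp; the last joint's range is limited). The gripper opens to 85 mm and grips with 20 to 120 N. Pads are 22 mm wide; open, the fingers measure 114 mm over their backs; the gripper's body (76 mm by 85 mm) begins 54 mm behind the grasp point. The pads swing forward as they close: fully open they stand 13 mm farther back than shut.
Start: joints at [-0.07, 0.052, 1.401, -0, 1.689, -0.07], TCP at [0.525, 0, 0.253] pointing down, gripper open.
Joint ranges: [-2.9, 2.9], [-0.91, 2.17], [0.12, 2.37], [-1.06, 4.2], [0.26, 2.73], [-2.93, 2.93]. Speed limits (rad/s): [2.57, 2.57, 3.01, 3.14, 3.14, 3.14].

INTERFACE

Orientations are given as a unit quaternion [w, x, y, z].
In Python, from cell import sensors, eyes, ticket, r gives the robot as it stands.
- The arm moves only by the tool play_rows, never from a script. Its argument "rows" is a list that holds one entry, the list of rows, each a list of 6 numbers: the shift along the tool's x, y, z in m, then the turn, a rotation vector about the tool's x, y, z in rad. A call has 1 to 12 rows; each row is the pose to reach, as a shift and turn from the pose commanded when the call began, along the tool's axes at that moment; what a row does not reach only later rows make up. A row lasts 1/10 s, in which the tool goes at most 50 mm and 8.59 degrees, less where a joint would pass 70% of its speed; a pose out of reach is approached as far as the arm can. A call with a gripper value outside its range is refused whole. "jaw" is the opening, from 0 (shut) to 1 (fully open), set as the call begins (left out, the last holds). The fingers move at their own pace and stop on an object; "force" is the grip in N (left out, the last holds). Time passes only in rows, so rows that repeat a pose let the fingers close. It gives the time, the measured TCP pose, the force, the opening and the grip force at its end, in the units of the state.
- sensors.get_obs(): the state, without advancing time (a new reading comes with each control period).
- eyes.grab_frame(name): name is "scene" or "side" or "wrist"; returns a dict with "image" (480x640x3 uint8, red, green, blue), "mtx" (3x3 intrinsics, pixels), "R" (3x3) and "t" (3): a world point X has camera coordinates R X + t; the wrist camera has in their place "mount" (4x4, takes a point from camera to tool coordinates, whose origin is the TCP and whose axes are the flange's). Camera axes: x right, y down, z forward; pixel columns grow to the right and rows downward; lengths in m; the calibration is good to about 2 mm. A picture is of the moment at which its call begins: read the wrist's pose just before it. There is no depth.
- ticket.finish_job(): hands the job in; it is judged then, once.
The state is a dict: "t": time; "joint_pos": joint angles; "joint_vel": joint speeds; "joint_torque": joint torques, N m; "tcp_pos": TCP position; "tcp_rot": TCP orientation; "force": force on the tool from outside, world axes, zero at the start; "wrist_torque": the same for the moment, N m; "width": opening from 0.0 (shut) to 1.0 (fully open); "grip_force": force on a finger pad.
Only numpy, scipy, OpenCV 4.12 (cv2) and the standard library are available. Lean on these libraries where they do the work, as an engineer would, in place of code of your own. Each camera call takes 0.05 s, during which the arm holds its last target. There are 200 camera calls.

## Working session

There is one attempt and no reset: what is moved stays moved. The work goes in short steps, Python scripts to look and compute and a tool call to move; the robot and the scene stay as the last step left them, time stands still between calls to the robot, and variables do not carry over. Pictures are saved under pics/ and viewed, at most 10 in all, crops included, and the job is handed in when it is done.

Besides the shell and the picture viewer there is one more tool, called after "Call:" as a command line: name --argument value ..., lists and objects as JSON in quotes. play_rows: Moves the arm, as the interface text tells. Its arguments: {"type":"object","properties":{"rows":{"type":"array","items":{"type":"array","items":{"type":"array","items":{"type":"number"}}}},"jaw":{"type":"number"},"force":{"type":"number"}},"required":["rows"]}

```bash
ls; mkdir -p pics; python3 - <<'E'
from cell import sensors, eyes, ticket, r
import cv2,numpy as np,pickle
o=sensors.get_obs(); print(o['t'],o['tcp_pos'],o['tcp_rot'],r.tcp_to_tips)
d={}
for n in ['scene','side','wrist']:
    f=eyes.grab_frame(n); d[n]=f; cv2.imwrite(f'pics/{n}0.png',f['image'][:,:,::-1])
    print(n,f['mtx'].round(1).tolist(), [f[k].round(3).tolist() for k in ('R','t','mount') if k in f])
pickle.dump(d,open('f0.pkl','wb'))
E
```

```text
pics
0.0 [5.24726825e-01 3.44915310e-05 2.52453339e-01] [-6.01864656e-04  7.07111144e-01  7.07101961e-01 -5.33215997e-04] 0.022
scene [[447.5, 0.0, 318.0], [0.0, 447.5, 249.8], [0.0, 0.0, 1.0]] [[[0.6, -0.8, 0.006], [-0.363, -0.278, -0.889], [0.713, 0.531, -0.457]], [-0.34, 0.307, 0.889]]
side [[513.6, 0.0, 312.5], [0.0, 513.6, 243.9], [0.0, 0.0, 1.0]] [[[0.88, -0.476, 0.01], [-0.416, -0.779, -0.469], [0.231, 0.409, -0.883]], [-0.46, 0.283, 1.449]]
wrist [[352.7, 0.0, 320.1], [0.0, 352.7, 240.6], [0.0, 0.0, 1.0]] [[[0.0, -0.957, -0.291, 0.073], [1.0, 0.0, -0.0, -0.0], [0.0, -0.291, 0.957, -0.12], [0.0, 0.0, 0.0, 1.0]]]
```

View pics/scene0.png

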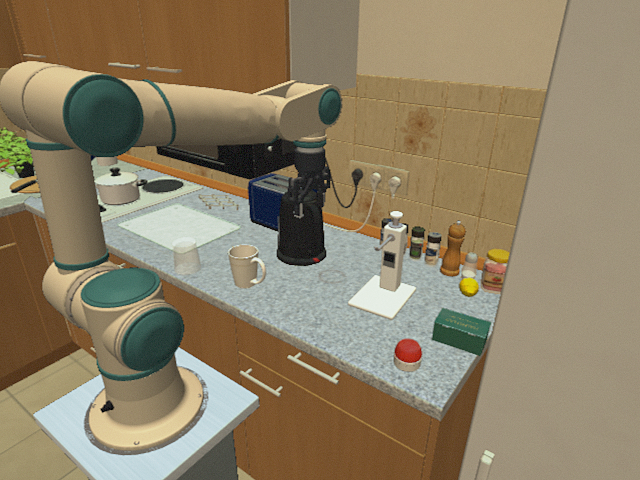

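View pics/side0.png

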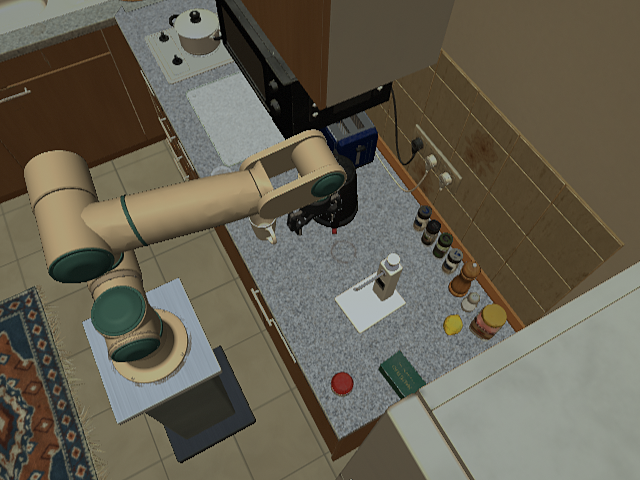

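The scene view shows the mug near (246,265) with its handle to the right at (262,270). The scale base is at (383,297), the key at (396,216), the tumbler at (186,257), the timer at (408,353) and the tin at (461,330). In the side view the scale key is at (393,260) and the hook at about (368,282). I'll zoom in on both.

```bash
python3 - <<'E'
import cv2,numpy as np,pickle
d=pickle.load(open('f0.pkl','rb'))
s=d['scene']['image'][:,:,::-1]; t=d['side']['image'][:,:,::-1]
Z=lambda im,x,y,w,h,k: cv2.resize(im[y:y+h,x:x+w],None,fx=k,fy=k,interpolation=cv2.INTER_CUBIC)
a=Z(s,220,235,65,60,6); b=Z(s,345,205,80,115,5)
c=Z(t,240,200,65,60,6); e=Z(t,330,240,80,100,5)
# 800x600 : left col 400 wide
C=np.zeros((600,800,3),np.uint8)
def put(im,x,y):
    h=min(im.shape[0],600-y);w=min(im.shape[1],800-x);C[y:y+h,x:x+w]=im[:h,:w]
put(Z(s,220,240,65,50,6),0,0); put(Z(t,240,205,65,50,6),400,0)
put(Z(s,345,205,80,120,2.5),0,300);put(Z(t,330,245,80,90,3.33),400,300)
put(Z(s,345,205,80,120,2.5),0,300)
cv2.imwrite('pics/z.png',C)
P=lambda n,X:(lambda c:(c[:2]/c[2]))(d[n]['mtx']@(d[n]['R']@np.array(X)+d[n]['t'])).round(0)
print(P('scene',[.525,0,.25]),P('side',[.525,0,.25]))
E
```

```text
[309. 209.] [314. 224.]
```

View pics/z.png

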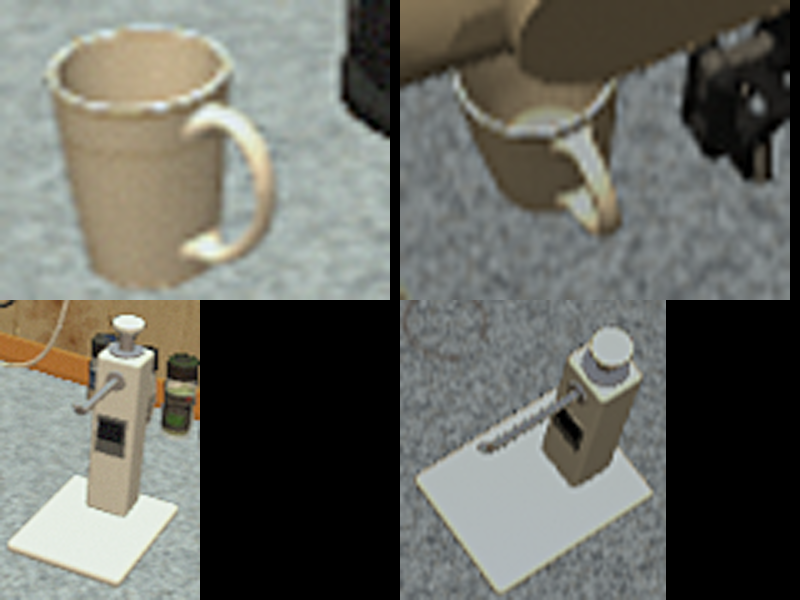

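View pics/wrist0.png

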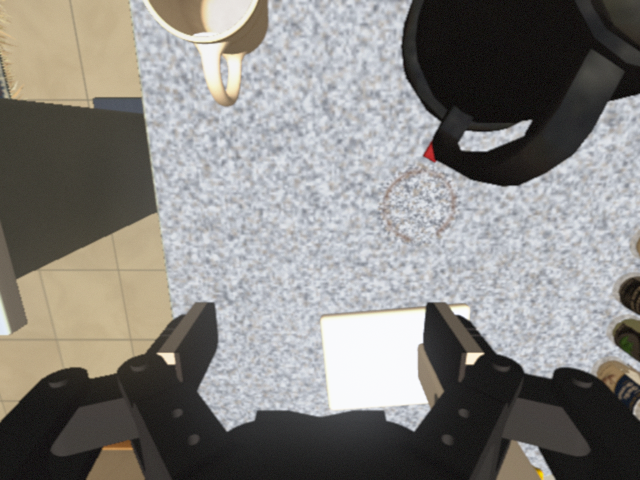

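```bash
cat > h.py <<'E'
import cv2,numpy as np,pickle
from scipy.spatial.transform import Rotation as Ro
from scipy.optimize import least_squares
def rot(q): return Ro.from_quat(np.r_[q[1:],q[0]])
def cam(f,o=None):
    "returns K,R,t world->cam"
    if 'R' in f: return f['mtx'],f['R'],f['t']
    T=np.eye(4);T[:3,:3]=rot(o['tcp_rot']).as_matrix();T[:3,3]=o['tcp_pos']
    M=np.linalg.inv(T@f['mount']); return f['mtx'],M[:3,:3],M[:3,3]
def proj(c,X):
    K,R,t=c; p=(np.atleast_2d(X)@R.T+t)@K.T; return p[:,:2]/p[:,2:]
def place(p,X):
    c,s=np.cos(p[2]),np.sin(p[2]); X=np.atleast_2d(X)
    return X@np.array([[c,s,0],[-s,c,0],[0,0,1]])+[p[0],p[1],0]
E
cat > fit0.py <<'E'
from h import *
d=pickle.load(open('f0.pkl','rb'))
o=dict(tcp_pos=[.5247,0,.25245],tcp_rot=np.array([-6.0e-4,.7071,.7071,-5.3e-4]))
C={n:cam(d[n],o) for n in d}
mm=1e-3
obs=[('scene',(-85,65,18),(348.6,303)),('scene',(85,65,18),(377,275.8)),('scene',(85,-65,18),(416.2,287.5)),('scene',(-85,-65,18),(391.8,317)),
('scene',(45,0,240),(396.2,213)),('scene',(-58,0,194),(377,248.6)),
('side',(-85,65,18),(335.1,299)),('side',(85,-65,18),(405.7,302.3)),('side',(-85,-65,18),(360,331.5)),('side',(45,0,240),(393.4,259.1)),('side',(-58,0,194),(354.9,289.1)),
('wrist',(-85,65,18),(321,316)),('wrist',(85,65,18),(468.5,305)),('wrist',(-85,-65,18),(329.5,409))]
def res(p): return np.array([proj(C[n],place(p,np.array(X)*mm))[0]-uv for n,X,uv in obs]).ravel()
s=least_squares(res,[.65,-.15,0],loss='soft_l1'); print('scale',s.x.round(4)); print(res(s.x).reshape(-1,2).round(1).tolist())
a=np.linspace(0,2*np.pi,200); rim=np.c_[42*np.cos(a),19+42*np.sin(a),0*a+106]*mm
def resm(p):
    R=place(p,rim); S=proj(C['scene'],R); W=proj(C['wrist'],R)
    h=proj(C['wrist'],place(p,np.array([0,-61,75])*mm))[0]; hs=proj(C['scene'],place(p,np.array([0,-61,65])*mm))[0]
    return np.array([S[:,0].min()-227.7,S[:,0].max()-258.7,S[:,1].min()-244.7,S[:,1].max()-258.3,(W[:,1].max()-42)/2,(W[:,0].max()-268)/2,(h[0]-224)/1.5,(h[1]-104)/3,hs[0]-265.5])
m=least_squares(resm,[.45,.2,0]); print('mug',m.x.round(4),resm(m.x).round(1))
# timing bystanders
for n,uv,z in [('tumbler',(186,270),0.0),('timer',(408,367),0.)]:
    K,R,t=C['scene']; ray=R.T@np.linalg.inv(K)@np.r_[uv,1]; c=-R.T@t; print(n,(c+ray*(z-c[2])/ray[2]).round(3))
E
python3 fit0.py
```

```text
scale [ 0.6137 -0.1831  0.0856]
[[-2.4, -1.8], [-3.0, -1.9], [-0.1, -1.0], [-0.3, -0.3], [-0.6, -0.1], [0.3, -4.7], [-2.0, -2.3], [0.6, -0.4], [-1.0, 1.1], [-0.2, -1.2], [4.0, -3.8], [-1.4, 2.2], [3.2, 1.7], [-0.9, 3.0]]
mug [ 0.4485  0.1554 -0.0022] [ 0.2 -0.5 -0.9 -0.8  0.2 -0.2  0.2  0.6 -0.7]
tumbler [0.392 0.372 0.   ]
timer [ 0.412 -0.364  0.   ]
```

```bash
cat >> fit0.py <<'E'
def ray(n,uv,z):
    K,R,t=C[n]; q=R.T@np.linalg.inv(K)@np.r_[uv,1]; c=-R.T@t; return (c+q*(z-c[2])/q[2]).round(3)
for uv in [(403,40),(431,158),(510,185)]: print(uv,[ray('wrist',uv,z).tolist() for z in (0,.1,.2)])
print('pot base',ray('scene',(302,264),0),ray('scene',(278,255),0),ray('scene',(327,255),0))
print('seat',place(s.x,[-.032,0,.18]),'tcp seat',place(s.x,[-.032,.093,.2]),'key',place(s.x,[.045,0,.24]))
print('rim',place(m.x,[0,.057,.106]))
E
python3 fit0.py|tail -7
```

```text
timer [ 0.412 -0.364  0.   ]
(403, 40) [[0.602, 0.158, 0.0], [0.581, 0.135, 0.1], [0.56, 0.112, 0.2]]
(431, 158) [[0.638, 0.049, 0.0], [0.608, 0.056, 0.1], [0.577, 0.062, 0.2]]
(510, 185) [[0.724, 0.022, 0.0], [0.67, 0.036, 0.1], [0.617, 0.049, 0.2]]
pot base [0.636 0.115 0.   ] [0.636 0.215 0.   ] [0.733 0.088 0.   ]
seat [[ 0.58176939 -0.18587798  0.18      ]] tcp seat [[ 0.57382083 -0.09321828  0.2       ]] key [[ 0.65848764 -0.17929691  0.24      ]]
rim [[0.44858319 0.21237025 0.106     ]]
```

Call:
play_rows --rows '[[[0.02, -0.007, 0, 0, 0, -0.143], [0.04, -0.014, 0, 0, 0, -0.286], [0.06, -0.021, 0, 0, 0, -0.428], [0.08, -0.028, 0, 0, 0, -0.571], [0.1, -0.035, 0, 0, 0, -0.714], [0.12, -0.042, 0, 0, 0, -0.857], [0.14, -0.049, 0.005, 0, 0, -1.0], [0.16, -0.056, 0.01, 0, 0, -1.142], [0.18, -0.063, 0.015, 0, 0, -1.285], [0.2, -0.07, 0.02, 0, 0, -1.428], [0.212, -0.076, 0.03, 0, 0, -1.571], [0.212, -0.076, 0.03, 0, 0, -1.571]]]' --jaw 0.5

```text
t: 1.35
tcp_pos: [0.4478, 0.2129, 0.2217]
tcp_rot: [-0.001, -0.002, 1.0, -0.0]
force: [0.8, -0.3, 0.1]
width: 0.504
grip_force: 0.0
```

```bash
cat > look.py <<'E'
import sys
from h import *
from cell import sensors,eyes
n=sys.argv[1]; names=sys.argv[2].split(',')
o=sensors.get_obs(); d={k:eyes.grab_frame(k) for k in names}
pickle.dump((o,d),open(f'{n}.pkl','wb'))
for k in names: cv2.imwrite(f'pics/{n}_{k}.png',d[k]['image'][:,:,::-1])
print(o['t'],o['tcp_pos'].round(4),rot(o['tcp_rot']).as_matrix().round(3).tolist(),o['force'],o['width'],o['grip_force'],o['joint_pos'].round(2))
E
python3 look.py a wrist,side,scene
```

```text
1.35 [0.4478 0.2129 0.2217] [[-1.0, -0.004, -0.003], [-0.004, 1.0, -0.001], [0.003, -0.001, -1.0]] [ 0.79277261 -0.32495031  0.1043353 ] 0.5036503602257836 0.0 [ 0.37 -0.02  1.53  0.    1.63 -1.21]
```

View pics/a_wrist.png

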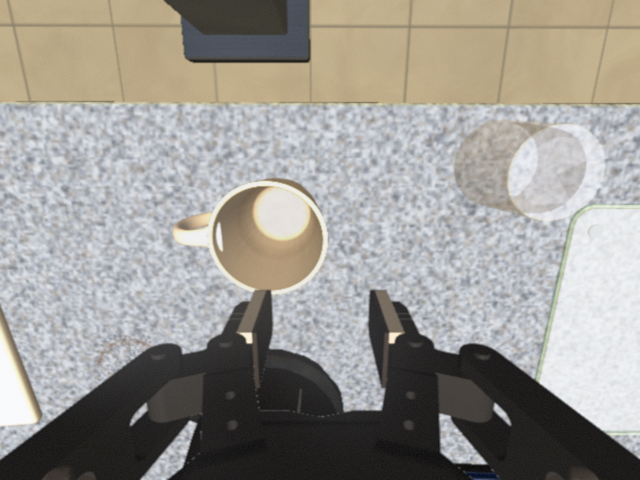

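The wrist view shows the mug rim from u=209 to 327 and v=181 to 293, with the handle tip at (173,232). The tumbler is well to the right. Next I refine the mug pose from these pixels.

```bash
cat > fit1.py <<'E'
from h import *
o,d=pickle.load(open('a.pkl','rb')); W=cam(d['wrist'],o); mm=1e-3
a=np.linspace(0,2*np.pi,200); rim=np.c_[42*np.cos(a),19+42*np.sin(a),0*a+106]*mm
def resm(p):
    P=proj(W,place(p,rim)); h=proj(W,place(p,np.array([0,-61,75])*mm))[0]; b=proj(W,place(p,np.array([0,-35,101])*mm))[0]
    return np.array([P[:,0].min()-209,P[:,0].max()-327.5,P[:,1].min()-181,P[:,1].max()-293,h[0]-173,h[1]-232])
m=least_squares(resm,[.45,.15,0]); print(m.x.round(4),resm(m.x).round(1))
for y in (-36,-50,-61): print(y,proj(W,place(m.x,np.array([0,y,97])*mm)).round(0))
R=place(m.x,[0,.057,.106])[0]; print('rim',R,'delta',R-o['tcp_pos'],'tool',rot(o['tcp_rot']).inv().apply(R-o['tcp_pos']).round(4))
E
python3 fit1.py
```

```text
[0.4452 0.1572 0.0381] [-0.7  1.2 -1.5  1.9 -0.5  0.1]
-36 [[195. 239.]]
-50 [[175. 240.]]
-61 [[160. 240.]]
rim [0.44302356 0.21415043 0.106     ] delta [-0.00482416  0.00125603 -0.11571053] tool [0.0045 0.0014 0.1157]
```

Call:
play_rows --rows '[[[0.0045, 0.001, 0.015, 0, 0, -0.04], [0.0045, 0.001, 0.03, 0, 0, -0.04], [0.0045, 0.001, 0.045, 0, 0, -0.04], [0.0045, 0.001, 0.06, 0, 0, -0.04], [0.0045, 0.001, 0.075, 0, 0, -0.04], [0.0045, 0.001, 0.09, 0, 0, -0.04], [0.0045, 0.001, 0.1, 0, 0, -0.04], [0.0045, 0.001, 0.11, 0, 0, -0.04], [0.0045, 0.001, 0.117, 0, 0, -0.04], [0.0045, 0.001, 0.121, 0, 0, -0.04], [0.0045, 0.001, 0.121, 0, 0, -0.04]]]'

```text
t: 2.6
tcp_pos: [0.4444, 0.2129, 0.102]
tcp_rot: [-0.0, -0.02, 1.0, -0.0]
force: [0.7, 0.4, -0.7]
width: 0.499
grip_force: 0.0
```

Call:
play_rows --rows '[[[0, 0, 0, 0, 0, 0], [0, 0, 0, 0, 0, 0], [0, 0, 0, 0, 0, 0], [0, 0, 0, 0, 0, 0], [0, 0, 0, 0, 0, 0], [0, 0, 0, 0, 0, 0], [0, 0, 0, 0, 0, 0], [0, 0, 0, 0, 0, 0], [0, 0, 0, 0, 0, 0], [0, 0, 0, 0, 0, 0]]]' --jaw 0 --force 60

```text
t: 3.6
tcp_pos: [0.4451, 0.212, 0.1039]
tcp_rot: [0.001, -0.02, 1.0, -0.001]
force: [-1.8, -4.9, 9.6]
width: 0.038
grip_force: 59.3
```

```bash
python3 look.py b wrist
```

```text
3.6 [0.4451 0.212  0.1039] [[-0.999, -0.04, 0.002], [-0.04, 0.999, -0.003], [-0.002, -0.003, -1.0]] [-1.83382232 -4.87329127  9.57011444] 0.03845988207557717 59.301915393953095 [ 0.37  0.07  1.69 -0.    1.38 -1.24]
```

Call:
play_rows --rows '[[[0, 0, -0.01, 0, 0, 0], [0, 0, -0.03, 0, 0, 0], [0, 0, -0.06, 0, 0, 0], [0, 0, -0.09, 0, 0, 0], [0, 0, -0.12, 0, 0, 0], [0.001, -0.02, -0.125, 0, 0, -0.01], [0.002, -0.05, -0.125, 0, 0, -0.02], [0.004, -0.09, -0.125, 0, 0, -0.03], [0.005, -0.13, -0.125, 0, 0, -0.04], [0.007, -0.17, -0.125, 0, 0, -0.045], [0.008, -0.2, -0.125, 0, 0, -0.045], [0.009, -0.22, -0.125, 0, 0, -0.045]]]'

```text
t: 4.85
tcp_pos: [0.444, -0.0089, 0.2273]
tcp_rot: [0.0, -0.042, 0.999, 0.0]
force: [0.4, -0.3, -2.7]
width: 0.027
grip_force: 61.5
```

Call:
play_rows --rows '[[[0, -0.02, 0, 0, 0, 0], [0, -0.045, 0, 0, 0, 0], [0, -0.07, 0, 0, 0, 0], [0, -0.085, 0, 0, 0, 0], [0, -0.092, 0, 0, 0, 0], [0, -0.092, 0, 0, 0, 0], [0, -0.092, 0, 0, 0, 0]]]'

```text
t: 5.55
tcp_pos: [0.4522, -0.0982, 0.2273]
tcp_rot: [-0.0, -0.043, 0.999, 0.0]
force: [-0.3, -0.7, -2.6]
width: 0.031
grip_force: 61.6
```

```bash
python3 look.py c side,scene,wrist; python3 - <<'E'
import cv2,numpy as np
s=cv2.imread('pics/c_scene.png');t=cv2.imread('pics/c_side.png')
C=np.hstack([cv2.resize(s[190:330,290:430],(400,400),interpolation=3),cv2.resize(t[210:350,270:410],(400,400),interpolation=3)])
cv2.imwrite('pics/cz.png',C)
E
```

```text
5.55 [ 0.4522 -0.0982  0.2273] [[-0.996, -0.085, -0.0], [-0.085, 0.996, 0.001], [0.0, 0.001, -1.0]] [-0.3188491  -0.70704551 -2.58699163] 0.03143608157674465 61.55189519339739 [-0.29 -0.12  1.62  0.    1.64 -1.95]
```

View pics/cz.png

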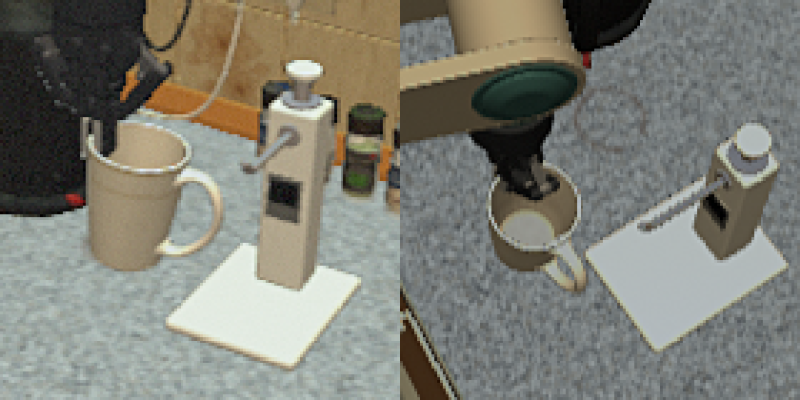

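The mug hangs upright in the gripper. In the scene view its handle hole is near (357,263), the hook tip at (376.5,249) and the hook root at (391,237.6). In the side view the hook tip is at (356,289) and the root at (382.7,274). I'll triangulate these points.

```bash
cat > tri.py <<'E'
from h import *
o,d=pickle.load(open('c.pkl','rb')); S,T,W=[cam(d[n],o) for n in('scene','side','wrist')]
def tri(a,b):
    Ps=[c[0]@np.c_[c[1],c[2]] for c in (S,T)]
    X=cv2.triangulatePoints(*Ps,np.array(a,float),np.array(b,float)).ravel(); X=X[:3]/X[3]
    return X.round(4), (proj(S,X)[0]-a).round(1)
for n,a,b in [('tip',(376.5,248.8),(355.8,289.1)),('root',(391.2,237.6),(382.7,274.1)),('key',(396.2,213),(393.4,259.1)),
  ('cL',(348.6,303),(335.1,299)),('cR',(416.2,287.8),(405.7,302.7)),('cB',(391.8,317),(360,331.5))]: print(n,*tri(a,b))
# mug in hand
mm=1e-3; a=np.linspace(0,2*np.pi,200); rim=np.c_[42*np.cos(a),19+42*np.sin(a),0*a+106]*mm
R=rot(o['tcp_rot']).as_matrix()
yaw=np.arctan2(-R[0,1],R[1,1])
mp=np.array([*(o['tcp_pos'][:2]-place([0,0,yaw],[0,.057,0])[0,:2]),yaw])
dz=o['tcp_pos'][2]-.104
for n,c in (('S',S),('T',T)):
    P=proj(c,place(mp,rim)+[0,0,dz]); L=proj(c,place(mp,np.array([[0,-36,60],[0,-36,89],[0,-61,65]])*mm)+[0,0,dz])
    print(n,'rim',P.min(0).round(1),P.max(0).round(1),'loop',L.round(1).tolist())
print('loop',place(mp,[0,-.036,.06+dz]),mp)
E
python3 tri.py
```

```text
tip [ 0.5459 -0.1915  0.1858] [-0.3 -0.1]
root [ 0.6316 -0.1863  0.1818] [-0.1 -0. ]
key [ 0.6567 -0.1824  0.241 ] [0.2 0.1]
cL [ 0.526  -0.1327  0.0135] [0.3 0.1]
cR [ 0.702  -0.2417  0.0152] [-0.2 -0.1]
cB [ 0.54   -0.2529  0.0131] [-0.2 -0. ]
S rim [318.7 231.8] [355.  247.7] loop [[357.0, 263.1], [357.6, 251.9], [366.9, 264.0]]
T rim [298.8 265.2] [332.1 295.7] loop [[327.0, 304.1], [327.4, 299.8], [332.6, 311.1]]
loop [[ 0.46009932 -0.19086866  0.18325581]] [ 0.45702253 -0.15500038  0.08557067]
```

Call:
play_rows --rows '[[[-0.01, -0.0065, 0.001, 0, 0, 0], [-0.03, -0.0065, 0.001, 0, 0, 0], [-0.05, -0.0065, 0.001, 0, 0, 0], [-0.065, -0.0065, 0.001, 0, 0, 0], [-0.072, -0.0065, 0.001, 0, 0, 0], [-0.072, -0.0065, 0.001, 0, 0, 0], [-0.072, -0.0065, 0.001, 0, 0, 0], [-0.072, -0.0065, 0.001, 0, 0, 0]]]'

```text
t: 6.5
tcp_pos: [0.524, -0.0992, 0.2265]
tcp_rot: [0.0, -0.043, 0.999, -0.0]
force: [-0.1, 1.3, -2.0]
width: 0.029
grip_force: 61.5
```

```bash
python3 look.py e side,scene,wrist; python3 - <<'E'
import cv2,numpy as np
s=cv2.imread('pics/e_scene.png');t=cv2.imread('pics/e_side.png')
C=np.hstack([cv2.resize(s[210:300,325:415],(400,400),interpolation=3),cv2.resize(t[240:330,310:400],(400,400),interpolation=3)])
cv2.imwrite('pics/ez.png',C)
E
```

```text
6.5 [ 0.524  -0.0992  0.2265] [[-0.996, -0.085, 0.0], [-0.085, 0.996, -0.0], [-0.0, -0.0, -1.0]] [-0.06803777  1.29126432 -2.02920179] 0.029379039202356502 61.54238831121468 [-0.26  0.08  1.42 -0.    1.64 -1.91]
```

View pics/ez.png

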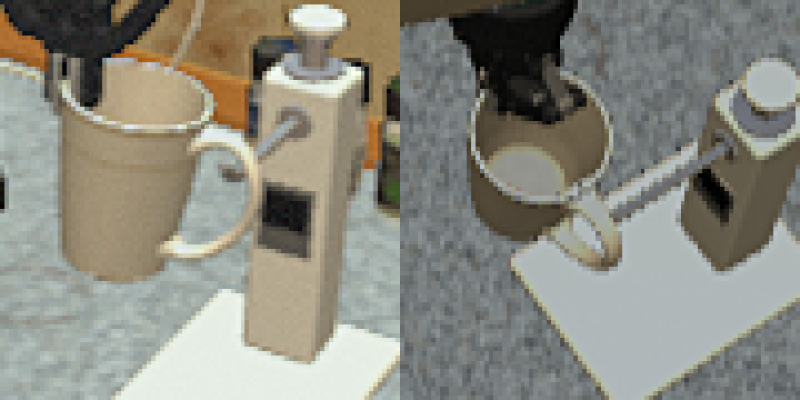

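The scene view shows the hook tip inside the handle loop, at crop pixel (232,172) with the hole spanning about (180–245, 155–235). The side view agrees, with the hook running into the loop near crop (605,215). I'm advancing slowly.

Call:
play_rows --rows '[[[-0.006, 0, 0, 0, 0, 0], [-0.012, 0, 0, 0, 0, 0], [-0.018, 0, 0, 0, 0, 0], [-0.024, 0, 0, 0, 0, 0], [-0.024, 0, 0, 0, 0, 0]]]'

```text
t: 7.15
tcp_pos: [0.5491, -0.097, 0.226]
tcp_rot: [-0.0, -0.043, 0.999, 0.0]
force: [0.4, -0.6, -2.4]
width: 0.036
grip_force: 61.5
```

Call:
play_rows --rows '[[[-0.006, 0, 0, 0, 0, 0], [-0.012, 0, 0, 0, 0, 0], [-0.018, 0, 0, 0, 0, 0], [-0.024, 0, 0, 0, 0, 0], [-0.026, 0, 0, 0, 0, 0], [-0.026, 0, 0, 0, 0, 0]]]'

```text
t: 7.75
tcp_pos: [0.5745, -0.0949, 0.2261]
tcp_rot: [-0.0, -0.043, 0.999, 0.0]
force: [0.7, -0.4, -2.1]
width: 0.029
grip_force: 61.5
```

```bash
python3 look.py g side,scene,wrist; python3 - <<'E'
import cv2,numpy as np
s=cv2.imread('pics/g_scene.png');t=cv2.imread('pics/g_side.png')
C=np.hstack([cv2.resize(s[200:290,335:425],(400,400),interpolation=3),cv2.resize(t[240:330,320:410],(400,400),interpolation=3)])
cv2.imwrite('pics/gz.png',C)
E
```

```text
7.75 [ 0.5745 -0.0949  0.2261] [[-0.996, -0.085, -0.0], [-0.085, 0.996, 0.0], [0.0, 0.0, -1.0]] [ 0.67640401 -0.41011944 -2.06643086] 0.028991848344406296 61.51496266119533 [-0.23  0.22  1.27  0.    1.65 -1.88]
```

View pics/gz.png

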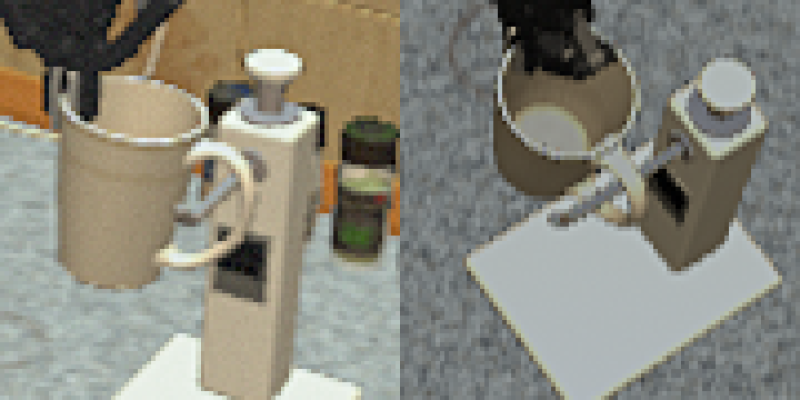

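The loop is threaded on the hook: the bar passes through the handle in both views and the forces are clean. Now I lower the mug until it rests on the hook.

Call:
play_rows --rows '[[[0, 0, 0.006, 0, 0, 0], [0, 0, 0.012, 0, 0, 0], [0, 0, 0.017, 0, 0, 0], [0, 0, 0.02, 0, 0, 0], [0, 0, 0.022, 0, 0, 0], [0, 0, 0.022, 0, 0, 0]]]'

```text
t: 8.5
tcp_pos: [0.5743, -0.095, 0.2044]
tcp_rot: [0.0, -0.043, 0.999, -0.0]
force: [-0.1, 0.5, -1.2]
width: 0.029
grip_force: 62.4
```

Call:
play_rows --rows '[[[0, 0, 0.001, 0, 0, 0], [0, 0, 0.002, 0, 0, 0], [0, 0, 0.003, 0, 0, 0], [0, 0, 0.003, 0, 0, 0]]]'

```text
t: 8.9
tcp_pos: [0.5746, -0.0951, 0.202]
tcp_rot: [0.001, -0.043, 0.999, -0.0]
force: [0.5, -0.7, 2.7]
width: 0.031
grip_force: 65.6
```

Call:
play_rows --rows '[[[0, 0, 0.001, 0, 0, 0], [0, 0, 0.002, 0, 0, 0], [0, 0, 0.002, 0, 0, 0]]]'

```text
t: 9.2
tcp_pos: [0.5747, -0.0952, 0.2002]
tcp_rot: [0.001, -0.043, 0.999, -0.001]
force: [-0.1, 0.6, 5.4]
width: 0.033
grip_force: 68.9
```

Call:
play_rows --rows '[[[0, 0, -0.004, 0, 0, 0], [0, 0.0014, 0.0021, 0.0655, 0, 0], [0, 0.0023, 0.0083, 0.131, 0, 0], [0, 0.0029, 0.0146, 0.196, 0, 0], [0, 0.003, 0.0209, 0.262, 0, 0], [0, 0.0028, 0.0271, 0.327, 0, 0], [0, 0.0021, 0.0334, 0.393, 0, 0], [0, 0.001, 0.0396, 0.458, 0, 0], [0, -0.0005, 0.0457, 0.5236, 0, 0], [0, -0.0005, 0.0457, 0.5236, 0, 0], [0, -0.0005, 0.0457, 0.5236, 0, 0]]]'

```text
t: 10.3
tcp_pos: [0.5741, -0.0945, 0.1531]
tcp_rot: [0.011, -0.042, 0.965, -0.257]
force: [-0.5, 4.1, -0.3]
width: 0.027
grip_force: 64.5
```

Call:
play_rows --rows '[[[0, 0, 0, 0, 0, 0], [0, 0, 0, 0, 0, 0], [0, 0, 0, 0, 0, 0], [0, 0, 0, 0, 0, 0], [0, 0, 0, 0, 0, 0], [0, 0, 0, 0, 0, 0], [0, 0, 0, 0, 0, 0], [0, 0, 0, 0, 0, 0]]]' --jaw 0.45

```text
t: 11.1
tcp_pos: [0.5744, -0.0954, 0.1536]
tcp_rot: [0.011, -0.041, 0.965, -0.259]
force: [-0.4, 0.1, 0.2]
width: 0.451
grip_force: 0.0
```

```bash
python3 look.py i side,scene,wrist; python3 - <<'E'
import cv2,numpy as np
s=cv2.imread('pics/i_scene.png');t=cv2.imread('pics/i_side.png');w=cv2.imread('pics/i_wrist.png')
C=np.hstack([cv2.resize(s[190:310,315:435],(260,260),interpolation=3),cv2.resize(t[240:340,310:410],(260,260),interpolation=3),cv2.resize(w,(280,260))])
cv2.imwrite('pics/iz.png',C)
E
```

```text
11.1 [ 0.5744 -0.0954  0.1536] [[-0.996, -0.074, 0.043], [-0.085, 0.863, -0.498], [-0.0, -0.5, -0.866]] [-0.41092085  0.13071037  0.21228388] 0.4510680461669576 0.0 [-0.01  0.24  1.46 -0.53  1.41 -1.58]
```

View pics/iz.png

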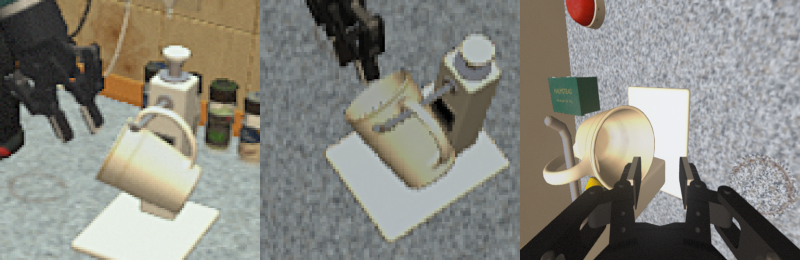

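The mug now hangs on the hook, tilted, with the gripper fingers clear above its mouth. I'll retract straight up and untilt.

Call:
play_rows --rows '[[[0, -0.01, -0.017, 0, 0, 0], [0, -0.025, -0.043, 0, 0, 0], [0, -0.045, -0.078, 0, 0, 0], [0, -0.065, -0.113, -0.05, 0, 0], [0, -0.07, -0.121, -0.15, 0, 0], [0, -0.07, -0.121, -0.27, 0, 0], [0, -0.07, -0.121, -0.4, 0, 0], [0, -0.07, -0.121, -0.5236, 0, 0], [0, -0.07, -0.121, -0.5236, 0, 0], [0, -0.07, -0.121, -0.5236, 0, 0]]]' --jaw 0 --force 40

```text
t: 12.25
tcp_pos: [0.5743, -0.0961, 0.2931]
tcp_rot: [-0.0, -0.042, 0.999, -0.001]
force: [-0.3, 0.1, 1.1]
width: 0.001
grip_force: 0.0
```

```bash
python3 - <<'E'
from h import *
from cell import sensors,r
o=sensors.get_obs(); print(o['tcp_pos'],r.tcp_to_tips,o['joint_pos'].round(2),o['width'])
for k in ([.6577,-.181,.275],):
    print(rot(o['tcp_rot']).inv().apply(np.array(k)-o['tcp_pos']).round(4))
E
```

```text
[ 0.57429568 -0.09609512  0.29308087] 0.022 [-0.23  0.21  1.15 -0.    1.78 -1.88] 0.0005265770630358605
[-0.076  -0.0916  0.0183]
```

Call:
play_rows --rows '[[[-0.01, -0.012, 0, 0, 0, 0], [-0.03, -0.036, 0, 0, 0, 0], [-0.05, -0.06, 0.004, 0, 0, 0], [-0.068, -0.082, 0.006, 0, 0, 0], [-0.076, -0.0916, 0.01, 0, 0, 0], [-0.076, -0.0916, 0.013, 0, 0, 0], [-0.076, -0.0916, 0.013, 0, 0, 0], [-0.076, -0.0916, 0.013, 0, 0, 0], [-0.076, -0.0916, 0.013, 0, 0, 0]]]'

```text
t: 13.15
tcp_pos: [0.6577, -0.1794, 0.2814]
tcp_rot: [0.001, -0.043, 0.999, -0.0]
force: [0.6, -1.4, 0.2]
width: 0.001
grip_force: 0.0
```

Call:
play_rows --rows '[[[0, 0, 0.003, 0, 0, 0], [0, 0, 0.006, 0, 0, 0], [0, 0, 0.009, 0, 0, 0], [0, 0, 0.011, 0, 0, 0], [0, 0, 0.011, 0, 0, 0], [0, 0, 0.011, 0, 0, 0], [0, 0, 0.011, 0, 0, 0]]]'

```text
t: 13.85
tcp_pos: [0.6579, -0.1804, 0.2696]
tcp_rot: [0.0, -0.043, 0.999, -0.0]
force: [-0.7, 0.3, -0.7]
width: 0.001
grip_force: 0.0
```

Call:
play_rows --rows '[[[0, 0, 0.002, 0, 0, 0], [0, 0, 0.004, 0, 0, 0], [0, 0, 0.006, 0, 0, 0], [0, 0, 0.006, 0, 0, 0], [0, 0, 0.006, 0, 0, 0]]]'

```text
t: 14.35
tcp_pos: [0.6579, -0.1804, 0.2633]
tcp_rot: [-0.0, -0.043, 0.999, 0.0]
force: [0.0, 0.4, 0.0]
width: 0.002
grip_force: 0.0
```

Call:
play_rows --rows '[[[0, 0, 0.002, 0, 0, 0], [0, 0, 0.004, 0, 0, 0], [0, 0, 0.005, 0, 0, 0], [0, 0, 0.005, 0, 0, 0], [0, 0, 0.005, 0, 0, 0], [0, 0, 0.005, 0, 0, 0]]]'

```text
t: 14.95
tcp_pos: [0.658, -0.1804, 0.2588]
tcp_rot: [0.0, -0.043, 0.999, -0.0]
force: [-0.6, -0.3, 3.4]
width: -0.004
grip_force: 1.5
```

Call:
play_rows --rows '[[[0, 0, 0.001, 0, 0, 0], [0, 0, 0.002, 0, 0, 0], [0, 0, 0.003, 0, 0, 0], [0, 0, 0.004, 0, 0, 0], [0, 0, 0.005, 0, 0, 0], [0, 0, 0.006, 0, 0, 0], [0, 0, 0.0065, 0, 0, 0], [0, 0, 0.0065, 0, 0, 0], [0, 0, 0.0065, 0, 0, 0], [0, 0, 0.0065, 0, 0, 0]]]'

```text
t: 15.95
tcp_pos: [0.658, -0.1804, 0.2523]
tcp_rot: [0.0, -0.043, 0.999, -0.0]
force: [1.1, -0.6, 5.0]
width: -0.0
grip_force: 2.6
```

```bash
python3 look.py k side,scene,wrist; python3 - <<'E'
import cv2,numpy as np
from cell import sensors
s=cv2.imread('pics/k_scene.png');t=cv2.imread('pics/k_side.png')
C=np.hstack([cv2.resize(s[190:310,315:435],(400,400),interpolation=3),cv2.resize(t[230:350,310:430],(400,400),interpolation=3)])
cv2.imwrite('pics/kz.png',C)
print(sensors.get_obs()['force'])
E
```

```text
15.95 [ 0.658  -0.1804  0.2523] [[-0.996, -0.085, 0.001], [-0.085, 0.996, -0.0], [-0.001, -0.0, -1.0]] [ 1.12792705 -0.61836216  4.96237694] -0.00022950424195903173 2.628110647201538 [-0.32  0.51  0.85  0.    1.77 -1.98]
[ 0.99359511 -0.5291738   5.41625831]
```

View pics/kz.png

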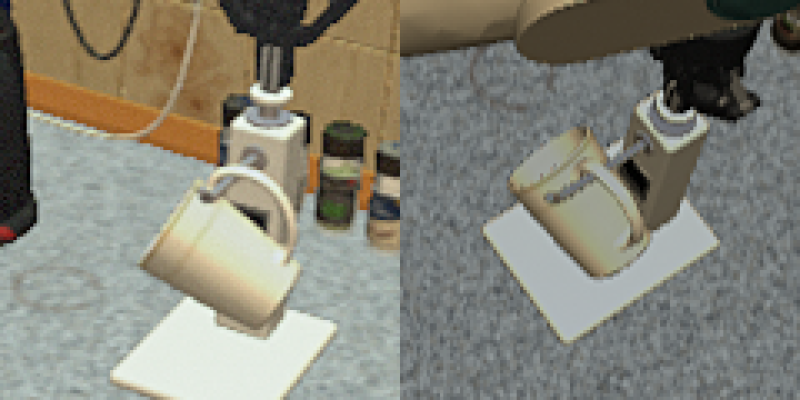

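The mug hangs free by its handle on the hook, and the fingertips are on the key cap at crop (270,90) in the scene view. The force is about 5.3 N, roughly half-way. I'll hold a moment so any swing dies out, then check for motion.

Call:
play_rows --rows '[[[0, 0, 0, 0, 0, 0], [0, 0, 0, 0, 0, 0], [0, 0, 0, 0, 0, 0], [0, 0, 0, 0, 0, 0], [0, 0, 0, 0, 0, 0], [0, 0, 0, 0, 0, 0], [0, 0, 0, 0, 0, 0], [0, 0, 0, 0, 0, 0], [0, 0, 0, 0, 0, 0], [0, 0, 0, 0, 0, 0], [0, 0, 0, 0, 0, 0], [0, 0, 0, 0, 0, 0]]]'

```text
t: 17.3
tcp_pos: [0.658, -0.1804, 0.2522]
tcp_rot: [0.0, -0.043, 0.999, -0.0]
force: [1.2, -0.9, 4.5]
width: -0.001
grip_force: 2.6
```

```bash
python3 - <<'E'
import cv2,numpy as np
from cell import sensors,eyes,ticket
a=cv2.imread('pics/k_side.png')[:,:,::-1].astype(int)[250:320,335:385]
D=[]
for i in range(4):
    b=eyes.grab_frame('side')['image'].astype(int)[250:320,335:385]; D.append(round(float(abs(a-b).mean()),2)); a=b
o=sensors.get_obs(); print(D,o['force'],o['tcp_pos'])
if max(D)<4: print(ticket.finish_job())
E
```

```text
[1.13, 2.26, 2.5, 2.58] [1.09938714 0.21090607 5.25374777] [ 0.65794617 -0.18039591  0.25224155]
the job is handed in; nothing more can be done
None
```

The mug hangs free by its handle on the scale's hook. I handed the job in at about 17.5 s with the fingertips holding the tare key about half-way down (about 10 mm of 20, roughly 5 N); I don't have the judge's result.

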